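Park the glue bottle and bar it in

ROBOT

A 7-joint arm with a two-finger parallel gripper is mounted at the origin on a cart in front of the work surface, level with it; the furniture and walls round the work are solid. World frame = base frame: x ahead of the robot, y to its left, z up, the work surface at z = 0. Lengths are in m, angles in rad, forces in N, time in s.
With the tool pointing down it reaches from about 0.35 to 0.9 m from the base axis. Payload 7.2 kg.
Tool frame: the origin (TCP) lies midway between the tips of the shut fingers; the grasp point (between the pads) lies 19 mm behind it; z points along the fingers, y is the line along which they close (so a half turn about z gives the same grasp; the last joint's range is limited). The gripper opens to 88 mm and grips with 3 to 60 N. Pads are 20 mm wide; open, the fingers measure 115 mm over their backs; the gripper's body (75 mm by 178 mm) begins 61 mm behind the grasp point.
Start: joints at [-1.221, 0.411, -0.013, 1.596, 0.006, 1.134, -0.082], TCP at [0.254, 0.571, 0.188] pointing down, gripper open.
Joint ranges: [-2.95, 2.95], [-0.29, 1.99], [-1.47, 1.44], [0.14, 2.54], [-1.03, 4.17], [0.13, 1.85], [-2.86, 2.86]. Speed limits (rad/s): [2.39, 2.39, 3.01, 3.01, 3.14, 3.14, 3.14].

INTERFACE

Orientations are given as a 3x3 rotation matrix whose columns are the frame's x, y, z axes.
In Python, from station import monitor, optics, workorder gives the robot as it stands.
- The arm moves only by the shell command python3 -m jog 'ROWS' [OPENING]. ROWS is JSON, a list of rows, each a list of 6 numbers: the shift along the tool's x, y, z in units of 0.1 m (1.0 is 0.1 m), then the turn, a rotation vector about the tool's x, y, z in units of 45 degrees (1.0 is 45 degrees). A call has 1 to 12 rows; each row is the pose to reach, as a shift and turn from the pose commanded when the call began, along the tool's axes at that moment; what a row does not reach only later rows make up. A row lasts 1/8 s, in which the tool goes at most 62.5 mm and 10.7 degrees, less where a joint would pass 70% of its speed; a pose out of reach is approached as far as the arm can. A call with a number of a shift or a turn outside -1 to 1 is refused whole. A call with a gripper value outside its range is refused whole. OPENING is the opening, from 0 (shut) to 1 (fully open), set as the call begins (- or left out, the last holds). The fingers move at their own pace and stop on an object; the grip force is fixed at half the most. Time passes only in rows, so rows that repeat a pose let the fingers close. It gives the time, the measured TCP pose, the force, the opening and the grip force at its end, in the units of the state.
- monitor.read_state(): the state, without advancing time (a new reading comes with each control period).
- optics.read_camera(name): name is "scene" or "top" or "wrist"; returns a dict with "image" (420x560x3 uint8, red, green, blue), "range_z" (420x560 float32, m along the optical axis (not along the pixel's ray), 0 where there is no reading), "vertical_fov" (degrees; the focal length in pixels is half the picture's height over the tangent of half this angle, whatever the lens; pixels are square), "cx", "cy" (the principal point, pixels), "R" (3x3) and "t" (3): a world point X has camera coordinates R X + t. Camera axes: x right, y down, z forward; pixel columns grow to the right and rows downward; lengths in m; the calibration is good to about 2 mm. A picture is of the moment at which its call begins.
- workorder.job_done(): hands the job in; it is judged then, once.
The state is a dict: "t": time; "joints": joint angles; "joint_vel": joint speeds; "tau": joint torques, N m; "tool_pos": TCP position; "tool_rot": TCP orientation; "ft_force": force on the tool from outside, world axes, zero at the start; "moment": the same for the moment, N m; "opening": finger opening in m; "grip_force": force on a finger pad.
Only numpy, scipy, OpenCV 4.12 (cv2) and the standard library are available. Lean on these libraries where they do the work, as an engineer would, in place of code of your own. Each camera call takes 0.05 s, during which the arm holds its last target. There are 200 camera calls.

TASK

Park the glue bottle in the plywood dock: slide it over the bench, standing upright and without lifting it or touching its loose green cap, in through the open mouth until it stands against the back. Then take the wooden keeper bar from its sleeve and lower it fully into the two notches across the mouth behind the bottle, flat on both sills, so that the bottle is barred in. Leave the other things on the bench where they are.

Things in the scene. Friction and masses are not known exactly. Their poses are not given: they have to be found in the camera images.
- bottle: White glue bottle, green cone cap, loose, 0.5 to 0.8 kg, 73 mm in diameter, body to 146 mm, cap from there (44 mm wide) to 244 mm. Origin: centre of its underside, z up its axis. Pushed higher than about 50 mm over the bench it tips instead of sliding. The cap is loose; fingers must not touch it.
- dock: Plywood dock fixed to the bench, U-shaped from above, no floor, no roof, walls 48 mm high, 15 mm thick. Origin: on the bench where the bottle's axis is when home; x from the open mouth (x = -94 mm) to the back wall (inner face +37.5, outer +52.5); y along the mouth; z up. Two cheeks, inner faces y = -46 and +46, outer -61 and +61, from the back to x = -94.
- notches (a point): Middle between the dock's two notches (dock x = -61, y = 0, z = 6 mm; axes as the dock's): the keeper's origin lies here when in place, bar along y, handle outside either cheek. One notch in each cheek, open at the top, 34 mm wide (dock x = -78 to -44), sill 6 mm over the bench.
- keeper: Dark wooden bar, loose, 0.15 kg, 195 mm long, flat underside; starts with its handle inside the sleeve. Origin: underside, middle of the shank; x along the bar to the nose (x = +65 mm), z up. Shank x = -65 to +65, 24 wide, 20 high; block handle x = -130 to -65, 40 wide, 28 high, too wide for the notches.
- handle (a point): Middle of the keeper's handle, 14 mm over its underside, at keeper x = -97.5 mm; axes as the keeper's. With the bottle home, a hand can hold the keeper over the notches only here.
- rest: Brown wooden sleeve fixed to the bench, the keeper's stowage: 80 mm long, 64 wide, 44 high, roofed, inside 48 wide, 36 high. Origin: on the bench under its middle; x points out of the open end (x = +40 mm; closed at -40), where the shank stands out some 125 mm. Draw the keeper out at least 75 mm to clear it.
- tin: Round green wax tin, 86 mm in diameter, 30 mm high, loose bystander beside the dock's mouth. Origin: centre of its underside.
- plane: Metal block plane, 50 x 158 x 49 mm, long along its y, loose bystander. Origin: centre of its underside.
- sander: Cork sanding block, 63 x 119 x 36 mm, long along its y, loose bystander. Origin: centre of its underside.
- bar_left (a point): A point in the left clamp bar, a fixed silver bar along world x, 24 mm wide (36 at its near end), that crosses above the bench at heights 133 to 182 mm (its near end up to 193): keep the hand clear of it.
- bar_right (a point): The same for the right clamp bar.
There are look-alikes about, which are no part of the job. There is more than one size of the keeper; the one meant has the size given above.

How it is judged:
By the outcome, as a careful person would: the job done as asked, in the order asked, and still so for the second after the job is handed in, with the robot touching nothing.
It also fails if it takes over 72 s, if anything falls off the work surface, if the arm or the gripper's body presses on something with over 40 N, if the wrist force passes 120 N, or if a joint passes its speed limit or range.

## Working session

There is one attempt and no reset: what is moved stays moved. The work goes in short steps, Python scripts to look and compute and a shell command to move; the robot and the scene stay as the last step left them, time stands still between calls to the robot, and variables do not carry over. Pictures are saved under pics/ and viewed, at most 13 in all, crops included, and the job is handed in when it is done.

```bash
mkdir -p pics; cat > h.py <<'E'
import numpy as np,cv2
from station import monitor,optics,workorder
def cam(n,save=None):
    d=optics.read_camera(n); np.savez('/tmp/%s.npz'%n,**{k:np.array(v) for k,v in d.items()})
    if save: cv2.imwrite('pics/'+save,d['image'][:,:,::-1])
    return d
def load(n): return dict(np.load('/tmp/%s.npz'%n))
def ray(d,u,v):
    f=d['image'].shape[0]/2/np.tan(np.radians(float(d['vertical_fov']))/2)
    return np.array([(u-d['cx'])/f,(v-d['cy'])/f,1.0])
def onz(d,u,v,z):
    R,t=d['R'],d['t'];c=-R.T@t;r=R.T@ray(d,u,v);return c+r*(z-c[2])/r[2]
def dep(d,u,v):
    return d['R'].T@(ray(d,u,v)*d['range_z'][int(v),int(u)]-d['t'])
def cloud(d):
    f=210/np.tan(np.radians(float(d['vertical_fov']))/2)
    v,u=np.mgrid[:420,:560];z=d['range_z']
    p=np.stack([(u-d['cx'])/f*z,(v-d['cy'])/f*z,z],-1)-d['t']
    return p@d['R']
E
python3 - <<'E'
from h import *
for n in('top','scene'):
    d=cam(n,n+'1.png');print(n,d['vertical_fov'],-d['R'].T@d['t'])
print(monitor.read_state()['tool_rot'],monitor.read_state()['t'])
E
```

```text
top 56.5717078793942 [0.40004672 0.13140863 1.19409337]
scene 43.38125933651431 [-0.46484888 -0.60510543  0.9576185 ]
[[-9.14004359e-01  4.05704064e-01 -4.93733548e-04]
 [ 4.05704353e-01  9.14003368e-01 -1.34987907e-03]
 [-9.63772967e-05 -1.43410520e-03 -9.99998967e-01]] 0.1
```

View pics/top1.png

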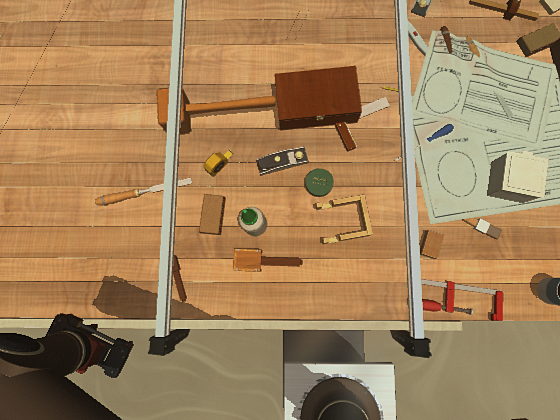

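View pics/scene1.png

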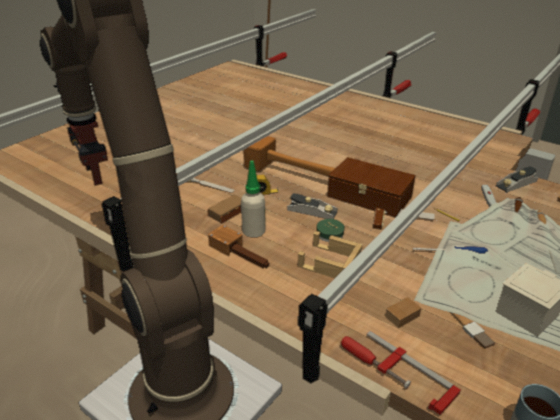

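The top view (image up = +x, left = +y) shows the bottle at (250,220), the dock with its mouth to the left at (345,218), the sleeve and keeper at (247,260)–(300,262), the tin at (319,181), the plane at (283,160) and the sander at (212,213). The clamp bars are at u≈172 and u≈410. Next, an enlarged crop.

```bash
python3 - <<'E'
from h import *
d=load('top')
cv2.imwrite('pics/crop1.png',cv2.resize(d['image'][140:290,190:390,::-1],None,fx=4,fy=4,interpolation=cv2.INTER_CUBIC))
P=cloud(d);Z=P[...,2]
np.set_printoptions(precision=3,suppress=True)
f=210/np.tan(np.radians(float(d['vertical_fov']))/2);print('mm/px',1190/f)
def comp(u0,v0,u1,v1,lo,hi,nm):
    s=P[v0:v1,u0:u1].reshape(-1,3);s=s[(s[:,2]>lo)&(s[:,2]<hi)]
    r=cv2.minAreaRect((s[:,:2]*1000).astype(np.float32));print(nm,len(s),np.median(s,0),r)
comp(300,165,335,197,.02,.04,'tin')
comp(310,190,376,246,.035,.06,'dock')
comp(230,245,262,275,.035,.055,'sleeve')
comp(262,250,306,275,.012,.03,'keeper')
comp(235,200,270,240,.2,.26,'cap')
comp(235,200,270,240,.12,.26,'bottle')
comp(195,190,228,238,.02,.05,'sander')
comp(252,145,312,177,.02,.08,'plane')
for u in (172,410): print(P[150,u-8:u+9:2])
E
```

```text
mm/px 3.0493811764828855
tin 615 [0.682 0.053 0.03 ] ((681.09423828125, 51.59159851074219), (82.97261810302734, 83.45020294189453), 88.54305267333984)
dock 593 [ 0.58  -0.057  0.048] ((581.1361083984375, -15.691940307617188), (149.79209899902344, 146.6216278076172), 9.883475303649902)
sleeve 600 [0.444 0.267 0.044] ((445.1244201660156, 267.8677062988281), (80.15028381347656, 64.2537841796875), 88.14209747314453)
keeper 322 [0.442 0.168 0.02 ] ((441.93780517578125, 165.293212890625), (119.7842025756836, 23.767379760742188), 89.9083480834961)
cap 80 [0.553 0.248 0.224] ((554.4728393554688, 249.31011962890625), (19.398826599121094, 24.153221130371094), 33.9578857421875)
bottle 452 [0.548 0.245 0.135] ((555.3494873046875, 250.38284301757812), (64.81250762939453, 64.41735076904297), 2.8310112953186035)
sander 802 [0.582 0.379 0.034] ((583.50341796875, 380.5934143066406), (63.51258087158203, 118.15910339355469), 84.32376098632812)
plane 612 [0.747 0.179 0.036] ((730.7869873046875, 161.32830810546875), (102.34730529785156, 155.24447631835938), 14.997925758361816)
[[ 0.795  0.547 -0.002]
 [ 0.735  0.478  0.181]
 [ 0.735  0.473  0.18 ]
 [ 0.734  0.466  0.185]
 [ 0.735  0.461  0.181]
 [ 0.734  0.455  0.182]
 [ 0.744  0.46   0.152]
 [ 0.746  0.456  0.145]
 [ 0.795  0.495 -0.002]]
[[ 0.742 -0.168  0.154]
 [ 0.743 -0.174  0.151]
 [ 0.733 -0.17   0.182]
 [ 0.733 -0.176  0.182]
 [ 0.732 -0.181  0.183]
 [ 0.731 -0.185  0.186]
 [ 0.732 -0.191  0.185]
 [ 0.788 -0.251  0.015]
 [ 0.788 -0.259  0.012]]
```

View pics/crop1.png

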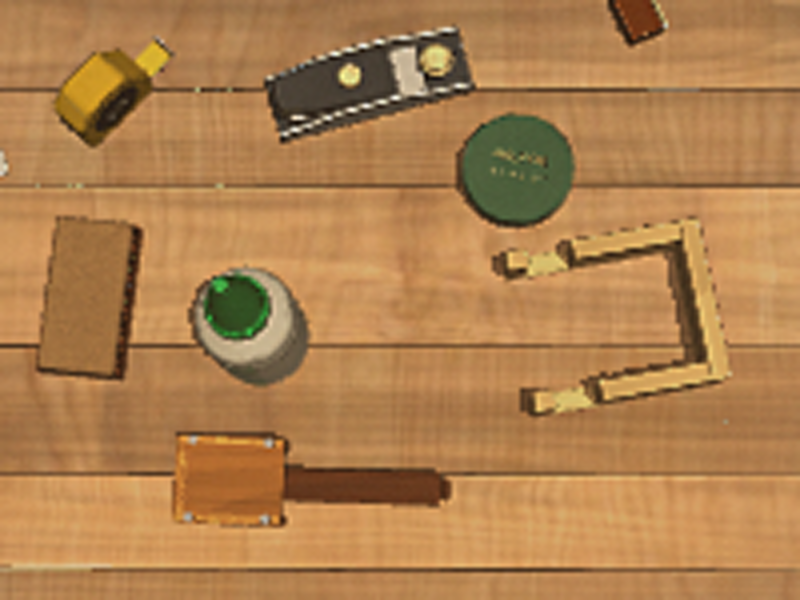

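The crop shows the bottle's cap, the dock with both notches, the sleeve with the shank's nose at crop (448,488), and the tin above the far cheek. I'll fit the dock with its U template and work out the targets.

```bash
cat >> h.py <<'E'
np.set_printoptions(precision=4,suppress=True)
def fitdock(P):
    from scipy.optimize import minimize
    s=P[190:246,305:380].reshape(-1,3);s=s[(s[:,2]>.040)&(s[:,2]<.056)][:,:2]
    g=np.array([(x,y) for x in np.arange(-.094,.0525,.002) for y in np.arange(-.061,.061,.002) if (abs(y)>.046 or x>.0375) and not(-.078<x<-.044)])
    from scipy.spatial import cKDTree
    def f(p):
        c,q=np.cos(p[2]),np.sin(p[2]);m=g@np.array([[c,q],[-q,c]])+p[:2]
        return np.minimum(cKDTree(m).query(s)[0],.01).mean()+np.minimum(cKDTree(s).query(m)[0],.01).mean()
    return min((minimize(f,[.58,-.03,a],method='Nelder-Mead',options=dict(initial_simplex=np.array([[.58,-.03,a],[.59,-.03,a],[.58,-.02,a],[.58,-.03,a+.1]]))) for a in (-1.6,-1.4,-1.2)),key=lambda r:r.fun)
E
python3 - <<'E'
from h import *
r=fitdock(cloud(load('top')));x,y,a=r.x;print(r.x,r.fun)
D=np.array([[np.cos(a),-np.sin(a)],[np.sin(a),np.cos(a)]]);o=np.array([x,y])
for n,p in dict(notch=(-.061,0),handle=(-.061,-.0975),mouth=(-.094,0),c1=(.0525,.061),c2=(.0525,-.061)).items(): print(n,o+D@p)
d=load('top')
for u,v in ((699,218),(731,378)): print(onz(d,190+u/4,140+v/4,.048))
print('bottle in dock',D.T@(np.array([.555,.25])-o),np.degrees(a))
# target tool R for push: z axis tip forward along dock x, tilt 33deg
th=np.radians(33);X=np.r_[D[:,0],0];Y=np.r_[D[:,1],0]
z=np.sin(th)*X-np.cos(th)*np.array([0,0,1])
for s in(1,-1):
    R=np.c_[np.cross(s*Y,z),s*Y,z]; 
    R0=np.array(monitor.read_state()['tool_rot']);print(s,cv2.Rodrigues(R0.T@R)[0].ravel()/np.radians(45))
E
```

```text
[ 0.5715 -0.0386 -1.3885] 0.0019235797379179246
notch [0.5605 0.0214]
handle [0.4646 0.0038]
mouth [0.5545 0.0539]
c1 [ 0.641  -0.0791]
c2 [ 0.5211 -0.1013]
[ 0.6388 -0.0817  0.048 ]
[ 0.519  -0.1015  0.048 ]
bottle in dock [-0.2868  0.036 ] -79.55759711053636
1 [ 0.354  -0.6732  1.201 ]
-1 [ 0.7906  0.4158 -2.6732]
```

```bash
cat >> h.py <<'E'
O=np.array([.5715,-.0386,0]);A=-1.3885
def rotz(a): c,s=np.cos(a),np.sin(a);return np.array([[c,-s,0],[s,c,0],[0,0,1.]])
D=rotz(A)
def toolR(head,tilt,sy=1):
    X=np.array([np.cos(head),np.sin(head),0]);Y=sy*np.array([-np.sin(head),np.cos(head),0])
    z=np.sin(tilt)*X-np.cos(tilt)*np.array([0,0,1]);return np.c_[np.cross(Y,z),Y,z]
def go(pos,R=None):
    s=monitor.read_state();R0=np.array(s['tool_rot']);R=R0 if R is None else R
    print('t',round(s['t'],2),'at',np.array(s['tool_pos']),'shift',R0.T@(np.array(pos)-s['tool_pos'])*10,'turn',cv2.Rodrigues(R0.T@R)[0].ravel()/np.radians(45))
PUSH=toolR(A-np.radians(5),np.radians(30))
E
python3 - <<'E'
from h import *
go([.254,.571,.288],PUSH)
E
```

```text
t 0.1 at [0.2534 0.5708 0.1869] shift [-0.0046  0.003  -1.0112] turn [ 0.3508 -0.6017  1.3154]
```

```bash
python3 -m jog '[[0,0,-0.5,0,0,0],[0,0,-1,0,0,0],[0,0,-1,0.06,-0.1,0.22],[0,0,-1,0.12,-0.2,0.44],[0,0,-1,0.175,-0.3,0.66],[0,0,-1,0.175,-0.3,0.66]]' 0.39; python3 - <<'E'
from h import *
go([.33,.5,.33],PUSH)
E
```

```text
t: 0.85
tool_pos: [0.2521, 0.5721, 0.2857]
tool_rot: [[-0.58, 0.809, 0.095], [0.772, 0.583, -0.251], [-0.259, -0.073, -0.963]]
ft_force: [-0.6, -0.0, -1.0]
opening: 0.0349
grip_force: 0.0
t 0.85 at [0.2521 0.5721 0.2857] shift [-1.1228  0.1775 -0.1714] turn [ 0.1748 -0.3002  0.6589]
```

```bash
python3 -m jog '[[-0.3,0.05,-0.05,0.06,-0.1,0.22],[-0.7,0.12,-0.1,0.12,-0.2,0.44],[-1,0.16,-0.17,0.175,-0.3,0.66],[-1,0.16,-0.17,0.175,-0.3,0.66]]'; python3 - <<'E'
from h import *
go([.42,.42,.32],PUSH)
go([.55,.303,.30],PUSH)
E
```

```text
t: 1.35
tool_pos: [0.3245, 0.4994, 0.3194]
tool_rot: [[-0.077, 0.996, 0.053], [0.869, 0.093, -0.486], [-0.489, 0.008, -0.872]]
ft_force: [0.7, -0.1, -1.3]
opening: 0.0342
grip_force: 0.0
t 1.35 at [0.3245 0.4994 0.3194] shift [-0.7663  0.8767  0.4307] turn [ 0.008  -0.0164 -0.0074]
t 1.35 at [0.3245 0.4994 0.3194] shift [-1.7855  2.0606  1.2423] turn [ 0.008  -0.0164 -0.0074]
```

```bash
python3 -m jog '[[-0.45,0.5,0.3,0,-0.02,0],[-0.9,1,0.6,0,-0.02,0],[-0.9,1,0.6,0,-0.02,0]]' >/dev/null; python3 -m jog '[[-0.45,0.5,0.3,0,0,0],[-0.88,1,0.6,0,0,0],[-0.88,1,0.6,0,0,0]]'; python3 - <<'E'
from h import *
go([.55,.303,.20],PUSH)
go([.55,.303,.026],PUSH)
d=cam('wrist','w1.png')
E
```

```text
t: 2.1
tool_pos: [0.5446, 0.3032, 0.3063]
tool_rot: [[-0.075, 0.996, 0.055], [0.862, 0.093, -0.499], [-0.502, 0.01, -0.865]]
ft_force: [-0.3, 0.4, 0.3]
opening: 0.0343
grip_force: 0.0
t 2.1 at [0.5446 0.3032 0.3063] shift [0.5277 0.0431 0.9229] turn [ 0.009   0.0025 -0.0086]
t 2.1 at [0.5446 0.3032 0.3063] shift [1.4006 0.0265 2.428 ] turn [ 0.009   0.0025 -0.0086]
```

View pics/w1.png

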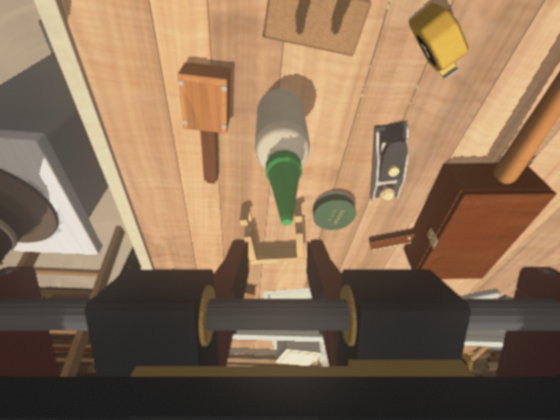

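The wrist view shows the bottle ahead, centred between the fingers (cap tip at (287,222), body at (283,120)), with the dock behind it. I'll check how far the wrist camera sticks out, and refine the bottle axis.

```bash
python3 - <<'E'
from h import *
d=load('wrist');s=monitor.read_state();R=np.array(s['tool_rot'])
c=-d['R'].T@d['t'];print('cam in tool',R.T@(c-s['tool_pos']))
P=cloud(d).reshape(-1,3)
m=(abs(P[:,0]-.555)<.06)&(abs(P[:,1]-.25)<.06)
from scipy.optimize import least_squares
b=P[m&(P[:,2]>.03)&(P[:,2]<.13)]
r=least_squares(lambda q:np.hypot(b[:,0]-q[0],b[:,1]-q[1])-.0365,[.555,.25],loss='soft_l1',f_scale=.002);print(r.x,len(b),abs(r.fun).mean())
t=P[m&(P[:,2]>.235)];print('tip',t.mean(0),len(t))
E
```

```text
cam in tool [ 0.0708 -0.0012 -0.1972]
[0.5562 0.2501] 2514 0.0026882007198704796
tip [0.5574 0.2558 0.2401] 135
```

```bash
cat >> h.py <<'E'
PUSH2=toolR(A-np.radians(5),np.radians(30),-1)
E
python3 - <<'E'
from h import *
s=monitor.read_state();print(np.array(s['joints']))
go([.55,.303,.30],PUSH2)
E
```

```text
[-1.255   0.6365  0.7688  1.2632  0.0473  1.6267 -0.4561]
t 2.15 at [0.5452 0.3024 0.3062] shift [0.0326 0.0473 0.0532] turn [ 0.0052 -0.0137  3.99  ]
```

```bash
python3 -m jog '[[0,0,0,0,0,0.22],[0,0,0,0,0,0.44],[0,0,0,0,0,0.66],[0,0,0,0,0,0.88],[0,0,0,0,0,1],[0,0,0,0,0,1]]'; python3 - <<'E'
from h import *
print(np.array(monitor.read_state()['joints']))
go([.55,.303,.30],PUSH2)
E
```

```text
t: 2.9
tool_pos: [0.5413, 0.3094, 0.3052]
tool_rot: [[0.645, 0.762, 0.057], [0.68, -0.538, -0.498], [-0.349, 0.36, -0.865]]
ft_force: [0.8, -0.7, -0.4]
opening: 0.0338
grip_force: 0.0
[-1.3538  0.7054  0.9758  1.2683 -0.0742  1.6228 -1.1371]
t 2.9 at [0.5413 0.3094 0.3052] shift [0.0308 0.0823 0.082 ] turn [-0.0034 -0.0154  3.0009]
```

```bash
python3 - <<'E'
from h import *
s=monitor.read_state();R=np.array(s['tool_rot']);p=np.array(s['tool_pos'])
for n in('top','scene'):
    Q=(cloud(cam(n)).reshape(-1,3)-p)@R
    k=(abs(Q[:,1])<.1)&(Q[:,2]<-.02)&(Q[:,2]>-.33)&(abs(Q[:,0])<.13)
    q=Q[k];print(n,len(q))
    for z in np.arange(-.33,-.02,.02):
        a=q[(q[:,2]>=z)&(q[:,2]<z+.02)]
        if len(a): print(round(z,2),len(a),'x',a[:,0].min(),a[:,0].max(),'y',a[:,1].min(),a[:,1].max())
    print((np.linalg.norm(Q-[.0708,-.0012,-.1972],axis=1)<.03).sum())
d=load('scene');c=d['R']@(p+R@[.0708,-.0012,-.1972])+d['t'];f=210/np.tan(np.radians(float(d['vertical_fov']))/2)
print(c[:2]/c[2]*f+[d['cx'],d['cy']])
E
```

```text
top 5844
-0.33 515 x -0.04167326440476768 0.014509529169660635 y -0.028014594253190774 0.039406385639143796
-0.31 511 x -0.041761094763791126 0.01604814721215888 y -0.03205774224134909 0.03915714815039214
-0.29 468 x -0.041665479148261325 0.014124646088333765 y -0.02931714874980014 0.03947207456861661
-0.27 504 x -0.04307342895805273 0.023977950552228594 y -0.03513465701004517 0.04105731575438285
-0.25 366 x -0.044105517259014744 0.01494854353027205 y -0.034662356569625435 0.04157593910429034
-0.23 343 x -0.04010098998319105 0.017487985007198958 y -0.03260438494738011 0.037348512835094334
-0.21 215 x -0.039686298039005134 0.008567054851646013 y -0.0409338543115169 0.037329296188282325
-0.19 165 x -0.024608120738595092 0.018376809155621364 y -0.0409455728418695 0.017488044516244573
-0.17 1379 x -0.036199435441760915 0.031062248220730625 y -0.08937488971617115 0.08892412994024149
-0.15 728 x -0.036467782793755364 0.02920939474006114 y -0.08709871734440011 0.08821352788836082
-0.13 291 x -0.035995184869247895 0.029517171244075865 y -0.0793810716648846 0.08108893060302975
-0.11 58 x -0.0
[... 1192 characters left out ...]
 x -0.03975876162270152 -0.013649633321718518 y -0.08783182649309307 0.08792811246252528
-0.15 326 x -0.04299429670527125 0.03119275581601808 y -0.08639103377530576 0.08669599262851312
-0.13 261 x -0.04131290748204075 0.019794606719894046 y -0.08006545900458663 0.08093163888512904
-0.11 72 x -0.021168480612003878 -0.004398656315939222 y -0.031878687800035825 0.03239630026479167
-0.09 67 x -0.01707576867632271 -0.0041857190805460005 y -0.029542614509417437 0.029603393281768302
-0.07 54 x -0.021198549741911543 -0.006475157588251114 y -0.027329838176509146 0.02721761123912487
-0.05 39 x -0.02028031268687263 -0.0045000031530006935 y -0.025211197604020744 0.02600726943856909
0
[197.1569  73.4918]
```

```bash
python3 - <<'E'
from h import *
s=monitor.read_state();R=np.array(s['tool_rot']);p=np.array(s['tool_pos'])
for n in('top','scene'):
    d=load(n);f=210/np.tan(np.radians(float(d['vertical_fov']))/2)
    for q in ([.0708,0,-.197],[.05,0,-.2],[.05,0,-.18],[.06,0,-.19],[.085,0,-.2],[.07,.02,-.197],[.07,-.02,-.197]):
        c=d['R']@(p+R@np.array(q))+d['t'];u,v=(c[:2]/c[2]*f+[d['cx'],d['cy']]).astype(int);print(n,q,u,v,c[2],d['range_z'][v,u])
cv2.imwrite('pics/s2.png',cv2.resize(load('scene')['image'][20:170,110:310,::-1],None,fx=4,fy=4))
E
```

```text
top [0.0708, 0, -0.197] 128 183 0.7682198476505193 0.6761419
top [0.05, 0, -0.2] 132 189 0.7560072653047152 0.67146397
top [0.05, 0, -0.18] 141 190 0.7730519475919118 0.68484735
top [0.06, 0, -0.19] 134 187 0.7691718564496235 0.67384887
top [0.085, 0, -0.2] 124 179 0.7722551403093001 1.2362171
top [0.07, 0.02, -0.197] 133 175 0.7630238572589034 1.2386444
top [0.07, -0.02, -0.197] 124 192 0.7726730780419258 0.65273523
scene [0.0708, 0, -0.197] 197 73 1.5053554446554065 1.4039925
scene [0.05, 0, -0.2] 197 72 1.484519011072384 1.403235
scene [0.05, 0, -0.18] 200 78 1.489795722116945 1.4241141
scene [0.06, 0, -0.19] 199 75 1.4967943506938657 1.4194195
scene [0.085, 0, -0.2] 197 72 1.518248455419588 1.403235
scene [0.07, 0.02, -0.197] 204 70 1.505403308520701 1.4130312
scene [0.07, -0.02, -0.197] 191 76 1.5037656633342396 1.410506
```

View pics/s2.png

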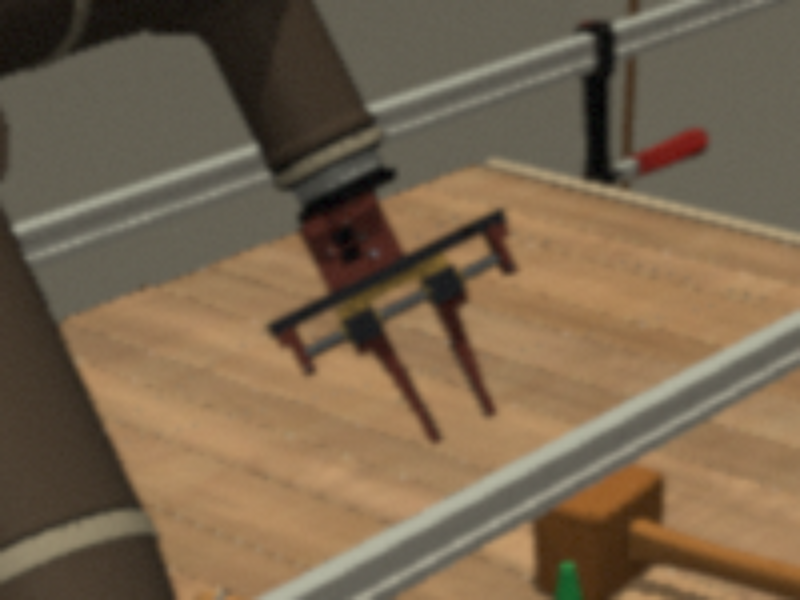

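The wrist crop shows the hand's crossbar and fingers, and no camera housing on this side. I'll check the first top picture, where the hand pointed straight down and the +x side was visible from above.

```bash
python3 - <<'E'
from h import *
d=load('top');f=210/np.tan(np.radians(float(d['vertical_fov']))/2)
R=np.array([[-.914,.4057,0],[.4057,.914,-.001],[0,-.001,-1]]);p=np.array([.2534,.5708,.187])
im=cv2.imread('pics/top1.png');im=cv2.resize(im[280:420,0:200],None,fx=4,fy=4)
for q,c in (([.0708,0,-.197],(0,255,0)),([0,0,-.197],(0,0,255)),([0,0,0],(255,0,0)),([.0375,.089,-.16],(255,255,0)),([.0375,-.089,-.16],(255,255,0))):
    w=d['R']@(p+R@np.array(q))+d['t'];u,v=w[:2]/w[2]*f+[d['cx'],d['cy']];print(q,u,v)
    cv2.circle(im,(int(u*4),int((v-280)*4)),5,c,1)
cv2.imwrite('pics/c3.png',im)
E
```

```text
[0.0708, 0, -0.197] 57.066269647663205 382.3959981474078
[0, 0, -0.197] 74.40618114697114 348.42763784085116
[0, 0, 0] 117.96332739050891 333.90231191557626
[0.0375, 0.089, -0.16] 38.95779114092986 343.910722844052
[0.0375, -0.089, -0.16] 112.74554652571322 380.90974500044854
```

View pics/c3.png

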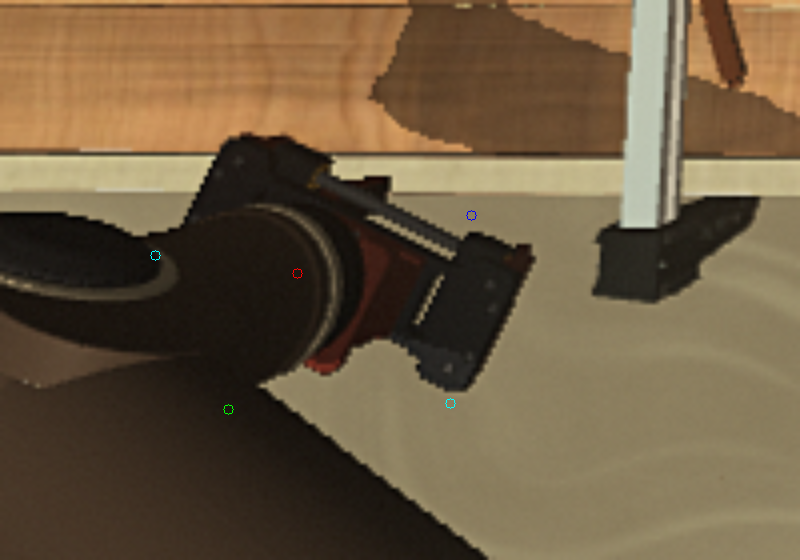

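```bash
python3 -m jog '[[0,0,0,0,0,-0.23],[0,0,0,0,0,-0.46],[0,0,0,0,0,-0.7],[0,0,0,0,0,-1],[0,0,0,0,0,-1]]' >/dev/null;  python3 -m jog '[[0,0,0,0,0.23,0],[0,0,0,0,0.46,0],[0,0,0,0,0.7,0],[0,0,0,0,0.93,0],[0,0,0,0,1,0],[0,0,0,0,1,0]]'; python3 - <<'E'
from h import *
s=monitor.read_state();R=np.array(s['tool_rot']);p=np.array(s['tool_pos'])
d=cam('top');f=210/np.tan(np.radians(float(d['vertical_fov']))/2)
for q in ([.0708,0,-.197],[.06,0,-.197],[.05,0,-.2],[.05,0,-.18],[.05,0,-.16],[.085,0,-.2],[.07,.02,-.197],[.07,-.02,-.197]):
        c=d['R']@(p+R@np.array(q))+d['t'];u,v=(c[:2]/c[2]*f+[d['cx'],d['cy']]).astype(int);print(q,u,v,c[2],d['range_z'][v,u])
Q=(cloud(d).reshape(-1,3)-p)@R
for z in np.arange(-.33,-.02,.02):
    a=Q[(Q[:,2]>=z)&(Q[:,2]<z+.02)&(abs(Q[:,1])<.1)&(abs(Q[:,0])<.12)]
    if len(a): print(round(z,2),len(a),'x',a[:,0].min(),a[:,0].max(),'y',a[:,1].min(),a[:,1].max())
E
```

```text
t: 4.38
tool_pos: [0.5426, 0.3058, 0.3066]
tool_rot: [[-0.094, 0.995, -0.014], [0.962, 0.095, 0.257], [0.257, 0.011, -0.966]]
ft_force: [0.6, 0.3, 0.2]
opening: 0.0343
grip_force: 0.0
[0.0708, 0, -0.197] 185 196 0.6962929105710379 1.2228457
[0.06, 0, -0.197] 192 195 0.6989841163122961 1.2239263
[0.05, 0, -0.2] 197 195 0.6986079750356802 1.2242417
[0.05, 0, -0.18] 197 197 0.7177279646653314 1.2223026
[0.05, 0, -0.16] 197 199 0.7368479542949828 1.2208946
[0.085, 0, -0.2] 177 196 0.6898864749482693 1.2247019
[0.07, 0.02, -0.197] 185 185 0.699588803667401 1.2337561
[0.07, -0.02, -0.197] 186 207 0.6933957146215279 1.2208376
-0.27 7 x 0.03569577710899479 0.03994549437683361 y -0.02004453580459629 -0.008199482275768508
-0.25 14 x 0.034941755926678565 0.04052759277671285 y -0.021660655152969742 -0.0022708764591245984
-0.21 22 x 0.02937496247162919 0.0324526437884284 y -0.0412133202202428 -0.02030322694905941
-0.17 152 x 0.01304610653385585 0.03238546994319457 y -0.09007028508933115 -0.05533929827785189
-0.15 83 x 0.021980006287893542 0.03293313392514757 y -0.0878834205407444 -0.02068988141629742
-0.13 6 x 0.027843514700149154 0.032865209839290276 y -0.053315626824698474 -0.03722895024718311
```

There is nothing at the camera's location, so the wrist camera has no body and the plain pushing pose is fine. Going back to it and descending.

```bash
python3 -m jog '[[0,0,0,0,-0.23,0],[0,0,0,0,-0.46,0],[0,0,0,0,-0.7,0],[0,0,0,0,-0.93,0],[0,0,0,0,-1,0],[0,0,0,0,-1,0]]' >/dev/null; python3 - <<'E'
from h import *
go([.551,.305,.21],PUSH)
go([.551,.303,.028],PUSH)
E
```

```text
t 5.17 at [0.5418 0.3087 0.3045] shift [0.4365 0.0797 0.8407] turn [ 0.0119  0.0047 -0.0012]
t 5.17 at [0.5418 0.3087 0.3045] shift [1.3351 0.0622 2.4235] turn [ 0.0119  0.0047 -0.0012]
```

```bash
python3 -m jog '[[0.2,0.08,0.4,0.01,0,0],[0.44,0.08,0.84,0.01,0,0],[0.44,0.08,0.84,0.01,0,0]]' >/dev/null; python3 -m jog '[[0.2,0,0.35,0,0,0],[0.4,0,0.7,0,0,0],[0.5,0,0.87,0,0,0],[0.5,0,0.87,0,0,0]]' ; python3 - <<'E'
from h import *
go([.551,.303,.028],PUSH)
E
```

```text
t: 6.05
tool_pos: [0.5524, 0.3034, 0.1119]
tool_rot: [[-0.078, 0.996, 0.049], [0.861, 0.092, -0.5], [-0.502, 0.003, -0.865]]
ft_force: [-1.4, 0.3, 0.1]
opening: 0.0343
grip_force: 0.0
t 6.05 at [0.5524 0.3034 0.1119] shift [ 0.4188 -0.0166  0.7267] turn [ 0.0014  0.003  -0.0058]
```

```bash
python3 -m jog '[[0.15,0,0.3,0,0,0],[0.3,0,0.55,0,0,0],[0.42,0,0.73,0,0,0],[0.42,0,0.73,0,0,0]]' ; python3 - <<'E'
from h import *
for q in ([-.161,.0036,.028],[-.041,.0036,.028]): w=O+D@np.array(q);print(w);go(w,PUSH)
print(PUSH)
E
```

```text
t: 6.55
tool_pos: [0.5521, 0.3035, 0.0265]
tool_rot: [[-0.079, 0.996, 0.048], [0.861, 0.093, -0.501], [-0.503, 0.002, -0.864]]
ft_force: [-0.1, -0.2, 1.0]
opening: 0.0344
grip_force: 0.0
[0.5459 0.1204 0.028 ]
t 6.55 at [0.5521 0.3035 0.0265] shift [-1.5784 -0.2314  0.9003] turn [ 0.0009  0.0043 -0.0041]
[0.5676 0.0024 0.028 ]
t 6.55 at [0.5521 0.3035 0.0265] shift [-2.6114 -0.124   1.5016] turn [ 0.0009  0.0043 -0.0041]
[[-0.0822  0.9955  0.0474]
 [ 0.8621  0.0949 -0.4977]
 [-0.5     0.     -0.866 ]]
```

```bash
python3 -m jog '[[-0.04,0,0.02,0,0,0],[-0.1,-0.01,0.05,0,0,0],[-0.17,-0.02,0.09,0,0,0],[-0.25,-0.03,0.14,0,0,0],[-0.33,-0.045,0.18,0,0,0],[-0.41,-0.06,0.23,0,0,0],[-0.49,-0.07,0.28,0,0,0],[-0.57,-0.08,0.32,0,0,0],[-0.65,-0.095,0.37,0,0,0],[-0.72,-0.105,0.41,0,0,0],[-0.77,-0.115,0.44,0,0,0],[-0.79,-0.116,0.45,0,0,0]]' ; python3 - <<'E'
from h import *
for q in ([-.161,.0036,.028],): w=O+D@np.array(q);go(w,PUSH)
d=cam('wrist','w2.png')
P=cloud(d).reshape(-1,3);s=monitor.read_state()
b=P[(P[:,2]>.05)&(P[:,2]<.13)&(np.hypot(P[:,0]-.553,P[:,1]-.165)<.06)]
from scipy.optimize import least_squares
r=least_squares(lambda q:np.hypot(b[:,0]-q[0],b[:,1]-q[1])-.0365,[.553,.165],loss='soft_l1',f_scale=.002);print(r.x,len(b),'dock',D.T@(np.r_[r.x,0]-O))
E
```

```text
t: 8.05
tool_pos: [0.5504, 0.2143, 0.0283]
tool_rot: [[-0.079, 0.995, 0.053], [0.863, 0.095, -0.496], [-0.499, 0.006, -0.867]]
ft_force: [0.4, 7.1, 6.4]
opening: 0.0343
grip_force: 4.8
t 8.05 at [0.5504 0.2143 0.0283] shift [-0.8057 -0.1345  0.4664] turn [ 0.0069 -0.0019 -0.0041]
[0.5505 0.1897] 857 dock [-0.2283  0.0207  0.    ]
```

View pics/w2.png

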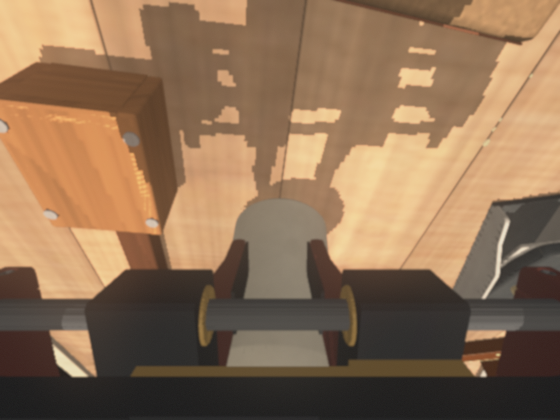

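The wrist picture shows the bottle upright and cradled between the fingers (its base rim at (280,205)), with the sleeve and plane clear. Continuing to the mouth.

```bash
python3 -m jog '[[-0.04,-0.01,0.02,0,0,0],[-0.1,-0.02,0.05,0,0,0],[-0.17,-0.03,0.1,0,0,0],[-0.25,-0.045,0.15,0,0,0],[-0.33,-0.06,0.2,0,0,0],[-0.41,-0.07,0.24,0,0,0],[-0.48,-0.085,0.28,0,0,0],[-0.55,-0.1,0.32,0,0,0],[-0.61,-0.11,0.35,0,0,0],[-0.65,-0.115,0.38,0,0,0],[-0.67,-0.12,0.39,0,0,0]]' ; python3 - <<'E'
from h import *
s=monitor.read_state();print('tcp dock',D.T@(np.array(s['tool_pos'])-O))
d=cam('top');P=cloud(d).reshape(-1,3)
c=P[(np.hypot(P[:,0]-.55,P[:,1]-.09)<.05)&(P[:,2]>.15)&(P[:,1]<.115)]
g=d['image'].reshape(-1,3)[(np.hypot(P[:,0]-.55,P[:,1]-.09)<.06)&(P[:,2]>.15)].astype(int)
k=(np.hypot(P[:,0]-.55,P[:,1]-.09)<.06)&(P[:,2]>.15);G=d['image'].reshape(-1,3).astype(int);k&=(G[:,1]>G[:,0]+25)&(G[:,1]>G[:,2]+25)
t=P[k];print(len(t),t.mean(0),t.min(0),t.max(0))
from scipy.optimize import least_squares
def cone(q):  # radius falls from 22 at .146 ; fit axis & taper
    return np.hypot(t[:,0]-q[0],t[:,1]-q[1])-(q[2]-q[3]*(t[:,2]-.146))
r=least_squares(cone,[t[:,0].mean(),t[:,1].mean()-.01,.022,.15],loss='soft_l1',f_scale=.002);print(r.x,'dock',D.T@(np.r_[r.x[:2],0]-O))
cv2.imwrite('pics/t3.png',cv2.resize(d['image'][150:290,230:390,::-1],None,fx=4,fy=4))
E
```

```text
t: 9.48
tool_pos: [0.5456, 0.1355, 0.0278]
tool_rot: [[-0.079, 0.996, 0.052], [0.863, 0.094, -0.497], [-0.5, 0.006, -0.866]]
ft_force: [2.2, 7.4, 5.3]
opening: 0.0343
grip_force: 4.2
tcp dock [-0.1759  0.006   0.0278]
107 [0.5375 0.1071 0.1868] [0.5213 0.0896 0.1575] [0.5615 0.1297 0.2475]
[0.5422 0.1088 0.0231 0.1727] dock [-0.1503 -0.0021  0.    ]
```

View pics/t3.png

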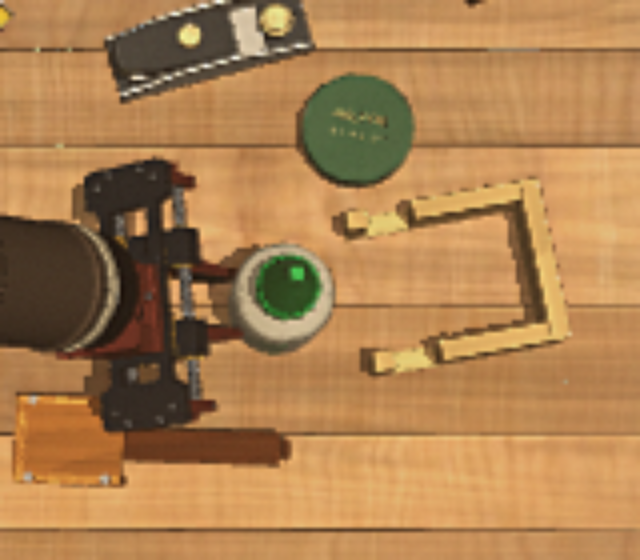

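The top crop shows the bottle upright in front of the fingers, its body disc centred at crop (283,299), with both cheeks ahead clear of it.

```bash
python3 - <<'E'
from h import *
d=load('top')
b=onz(d,230+282.5/4,150+299/4,.135);b[2]=0;q=D.T@(b-O);print('bottle',b,q)
s=monitor.read_state();p=np.array(s['tool_pos']);h=D.T@np.array([.0949,-.9955,0])
print('gap',(b-p)[:2],np.linalg.norm((b-p)[:2]))
off=D.T@(p-b)
for t in ([-.115,0,0],[-.06,0,0],[0,0,0]):
    w=O+D@(np.array(t)+off);w[2]=.028;go(w,PUSH)
E
```

```text
bottle [0.5364 0.1115 0.    ] [-0.154  -0.0073  0.    ]
gap [-0.0092 -0.0236] 0.025333103505276722
t 9.53 at [0.5455 0.1351 0.0279] shift [-0.3311  0.1072  0.1906] turn [ 0.006  -0.0004 -0.0044]
t 9.53 at [0.5455 0.1351 0.0279] shift [-0.8056  0.1555  0.4646] turn [ 0.006  -0.0004 -0.0044]
t 9.53 at [0.5455 0.1351 0.0279] shift [-1.3231  0.2082  0.7636] turn [ 0.006  -0.0004 -0.0044]
```

```bash
python3 -m jog '[[-0.05,0.02,0.03,0,0,0],[-0.12,0.035,0.07,0,0,0],[-0.2,0.05,0.115,0,0,0],[-0.28,0.065,0.16,0,0,0],[-0.36,0.08,0.205,0,0,0],[-0.44,0.09,0.25,0,0,0],[-0.52,0.1,0.3,0,0,0],[-0.6,0.11,0.345,0,0,0],[-0.68,0.12,0.39,0,0,0],[-0.74,0.125,0.425,0,0,0],[-0.78,0.13,0.45,0,0,0]]' ; python3 - <<'E'
from h import *
s=monitor.read_state();print('tcp dock',D.T@(np.array(s['tool_pos'])-O))
d=cam('top');P=cloud(d).reshape(-1,3);G=d['image'].reshape(-1,3).astype(int)
k=(np.hypot(P[:,0]-.56,P[:,1]-.025)<.06)&(P[:,2]>.15);k&=(G[:,1]>G[:,0]+25)&(G[:,1]>G[:,2]+25)
t=P[k]
from scipy.optimize import least_squares
r=least_squares(lambda q:np.hypot(t[:,0]-q[0],t[:,1]-q[1])-(q[2]-q[3]*(t[:,2]-.146)),[t[:,0].mean(),t[:,1].mean()-.01,.022,.15],loss='soft_l1',f_scale=.002);print(len(t),r.x,'dock',D.T@(np.r_[r.x[:2],0]-O))
E
```

```text
t: 10.9
tool_pos: [0.5659, 0.0462, 0.0278]
tool_rot: [[-0.079, 0.996, 0.05], [0.862, 0.093, -0.498], [-0.5, 0.004, -0.866]]
ft_force: [-1.6, 5.2, 3.2]
opening: 0.0343
grip_force: 3.8
tcp dock [-0.0844  0.0099  0.0278]
104 [0.5633 0.0201 0.0237 0.1877] dock [-0.0592  0.0026  0.    ]
```

```bash
python3 -m jog '[[-0.05,0.005,0.03,0,0,0],[-0.1,0.01,0.058,0,0,0],[-0.16,0.015,0.092,0,0,0],[-0.22,0.02,0.127,0,0,0],[-0.28,0.025,0.162,0,0,0],[-0.34,0.03,0.197,0,0,0],[-0.39,0.035,0.226,0,0,0],[-0.43,0.04,0.249,0,0,0],[-0.46,0.04,0.266,0,0,0],[-0.48,0.045,0.278,0,0,0]]';python3 -m jog '[[-0.01,0,0.006,0,0,0],[-0.02,0,0.012,0,0,0],[-0.03,0,0.017,0,0,0],[-0.03,0,0.017,0,0,0]]'
```

```text
t: 12.2
tool_pos: [0.5754, -0.0086, 0.0277]
tool_rot: [[-0.079, 0.996, 0.05], [0.862, 0.093, -0.498], [-0.501, 0.004, -0.866]]
ft_force: [-0.7, 5.2, 2.7]
opening: 0.0344
grip_force: 3.8
t: 12.7
tool_pos: [0.5757, -0.012, 0.0278]
tool_rot: [[-0.079, 0.996, 0.05], [0.862, 0.093, -0.498], [-0.501, 0.004, -0.865]]
ft_force: [0.1, 5.4, 3.0]
opening: 0.0345
grip_force: 3.6
```

```bash
for i in 1 2 3; do python3 -m jog '[[-0.008,0.001,0.005,0,0,0],[-0.016,0.002,0.01,0,0,0],[-0.016,0.002,0.01,0,0,0]]' | grep -E 'pos|ft'; done
```

```text
tool_pos: [0.5761, -0.0139, 0.0277]
ft_force: [-0.4, 5.1, 3.3]
tool_pos: [0.5764, -0.0157, 0.0277]
ft_force: [-0.3, 4.8, 3.3]
tool_pos: [0.5768, -0.0176, 0.0276]
ft_force: [-0.6, 5.5, 3.6]
```

```bash
for i in 1 2 3; do python3 -m jog '[[-0.008,0.001,0.005,0,0,0],[-0.016,0.002,0.01,0,0,0],[-0.016,0.002,0.01,0,0,0]]' | grep -E 'pos|ft'; done;  python3 - <<'E'
from h import *
s=monitor.read_state();print('tcp dock',D.T@(np.array(s['tool_pos'])-O))
d=cam('top');P=cloud(d).reshape(-1,3);G=d['image'].reshape(-1,3).astype(int)
k=(np.hypot(P[:,0]-.572,P[:,1]+.035)<.06)&(P[:,2]>.15);k&=(G[:,1]>G[:,0]+25)&(G[:,1]>G[:,2]+25)
t=P[k]
from scipy.optimize import least_squares
r=least_squares(lambda q:np.hypot(t[:,0]-q[0],t[:,1]-q[1])-(q[2]-q[3]*(t[:,2]-.146)),[t[:,0].mean(),t[:,1].mean()-.01,.022,.15],loss='soft_l1',f_scale=.002);print(len(t),r.x,'dock',D.T@(np.r_[r.x[:2],0]-O))
E
```

```text
tool_pos: [0.5774, -0.0181, 0.0274]
ft_force: [-3.1, 9.1, 7.2]
tool_pos: [0.5778, -0.0182, 0.0272]
ft_force: [-5.0, 14.5, 9.7]
tool_pos: [0.5783, -0.0182, 0.027]
ft_force: [-7.0, 20.8, 13.3]
tcp dock [-0.0188  0.0103  0.027 ]
97 [ 0.5753 -0.0432  0.0235  0.1937] dock [0.0052 0.0029 0.    ]
```

The force rose from 5 to 20 N and motion stopped, so the bottle is against the back. Backing off and rising.

```bash
python3 -m jog '[[0.05,0,-0.03,0,0,0],[0.2,-0.02,-0.12,0,0,0],[0.45,-0.05,-0.26,0,0,0],[0.6,-0.06,-0.35,0,0,0],[0.6,-0.06,-0.35,0,0,0]]' >/dev/null; python3 -m jog '[[-0.25,0,-0.43,0,0,0],[-0.5,0,-0.87,0,0,0],[-0.5,0,-0.87,0,0,0]]' 1 ; python3 - <<'E'
from h import *
d=cam('top','t4.png');P=cloud(d);s=P[250:275,262:308].reshape(-1,3);s=s[(s[:,2]>.012)&(s[:,2]<.03)]
print(cv2.minAreaRect((s[:,:2]*1000).astype(np.float32)))
K=toolR(np.radians(-90),0);go([.443,.15,.13],K)
go([.443,.15,.13],toolR(np.radians(-90),0,-1))
print(np.array(monitor.read_state()['joints']))
E
```

```text
t: 16.0
tool_pos: [0.5669, 0.0434, 0.131]
tool_rot: [[-0.074, 0.996, 0.052], [0.862, 0.09, -0.498], [-0.501, 0.008, -0.866]]
ft_force: [0.7, 0.7, -0.6]
opening: 0.061
grip_force: 0.0
((441.6952819824219, 165.46835327148438), (120.28133392333984, 23.796024322509766), 89.39820098876953)
t 16.05 at [0.5656 0.0437 0.129 ] shift [ 1.004  -1.1249 -0.6004] turn [0.0372 0.6677 0.111 ]
t 16.05 at [0.5656 0.0437 0.129 ] shift [ 1.004  -1.1249 -0.6004] turn [-1.0089  0.0562 -3.7567]
[-1.0412  0.5854  0.775   1.8203  0.1333  1.0113 -0.3196]
```

```bash
python3 -m jog '[[0.4,-0.4,-0.25,0,0.1,0.02],[0.8,-0.8,-0.5,0.01,0.3,0.04],[1,-1,-0.6,0.02,0.5,0.08],[1,-1,-0.6,0.037,0.66,0.11],[1,-1,-0.6,0.037,0.66,0.11]]' 1 ; python3 - <<'E'
from h import *
K=toolR(np.radians(-90),0);go([.442,.145,.05],K);go([.442,.145,.003],K)
E
```

```text
t: 16.68
tool_pos: [0.4543, 0.1483, 0.1287]
tool_rot: [[0.004, 1.0, -0.003], [1.0, -0.004, -0.007], [-0.008, -0.003, -1.0]]
ft_force: [0.9, 0.4, -0.6]
opening: 0.0876
grip_force: 0.0
t 16.68 at [0.4543 0.1483 0.1287] shift [-0.0279 -0.1207  0.7876] turn [-0.0038  0.0096 -0.0051]
t 16.68 at [0.4543 0.1483 0.1287] shift [-0.0243 -0.1193  1.2576] turn [-0.0038  0.0096 -0.0051]
```

```bash
python3 -m jog '[[-0.03,-0.12,0.4,0,0.01,0],[-0.03,-0.12,0.8,0,0.01,0],[-0.03,-0.12,0.9,0,0.01,0],[-0.03,-0.12,0.9,0,0.01,0]]' >/dev/null;  python3 -m jog '[[0,0,0.15,0,0,0],[0,0,0.3,0,0,0],[0,0,0.32,0,0,0],[0,0,0.32,0,0,0]]';python3 -m jog '[[0,0,0,0,0,0],[0,0,0,0,0,0],[0,0,0,0,0,0],[0,0,0,0,0,0],[0,0,0,0,0,0],[0,0,0,0,0,0]]' 0
```

```text
t: 17.68
tool_pos: [0.4423, 0.1477, 0.0071]
tool_rot: [[-0.002, 1.0, -0.003], [1.0, 0.002, 0.0], [0.0, -0.003, -1.0]]
ft_force: [-0.4, 0.4, 0.1]
opening: 0.088
grip_force: 0.0
t: 18.42
tool_pos: [0.4423, 0.1479, 0.0072]
tool_rot: [[-0.002, 1.0, -0.002], [1.0, 0.002, 0.0], [0.0, -0.002, -1.0]]
ft_force: [-1.0, -0.2, 0.7]
opening: 0.0313
grip_force: 0.0
```

```bash
python3 -m jog '[[0,0,0,0,0,0],[0,0,0,0,0,0],[0,0,0,0,0,0],[0,0,0,0,0,0]]' 0; python3 -m jog '[[-0.05,0,0,0,0,0],[-0.15,0,0,0,0,0],[-0.25,0,0,0,0,0],[-0.35,0,0,0,0,0],[-0.45,0,0,0,0,0],[-0.55,0,0,0,0,0],[-0.65,0,0,0,0,0],[-0.75,0,0,0,0,0],[-0.83,0,0,0,0,0],[-0.88,0,0,0,0,0],[-0.9,0,0,0,0,0],[-0.9,0,0,0,0,0]]'
```

```text
t: 18.92
tool_pos: [0.4423, 0.1479, 0.0071]
tool_rot: [[-0.002, 1.0, -0.002], [1.0, 0.002, 0.0], [0.0, -0.002, -1.0]]
ft_force: [-0.7, -0.5, -1.0]
opening: 0.0004
grip_force: 0.0
t: 20.42
tool_pos: [0.4425, 0.0579, 0.0071]
tool_rot: [[-0.002, 1.0, -0.002], [1.0, 0.002, 0.0], [0.0, -0.002, -1.0]]
ft_force: [-0.1, -0.5, -0.5]
opening: 0.0005
grip_force: 0.0
```

The fingers shut on nothing. Looking.

```bash
python3 - <<'E'
from h import *
d=cam('scene');im=d['image'][200:300,180:380,::-1]
d2=cam('top');i2=d2['image'][150:300,220:390,::-1]
a=cv2.resize(im,None,fx=3.9,fy=3);b=cv2.resize(i2,(340,300));
cv2.imwrite('pics/m5.png',np.vstack([a[:,:780],np.hstack([b,np.zeros((300,440,3),np.uint8)])]))
P=cloud(d2);s=P[245:280,262:330].reshape(-1,3);s=s[(s[:,2]>.012)&(s[:,2]<.03)]
print(len(s),s.min(0),s.max(0))
E
```

```text
319 [0.4301 0.1054 0.0127] [0.4542 0.2253 0.0268]
```

View pics/m5.png

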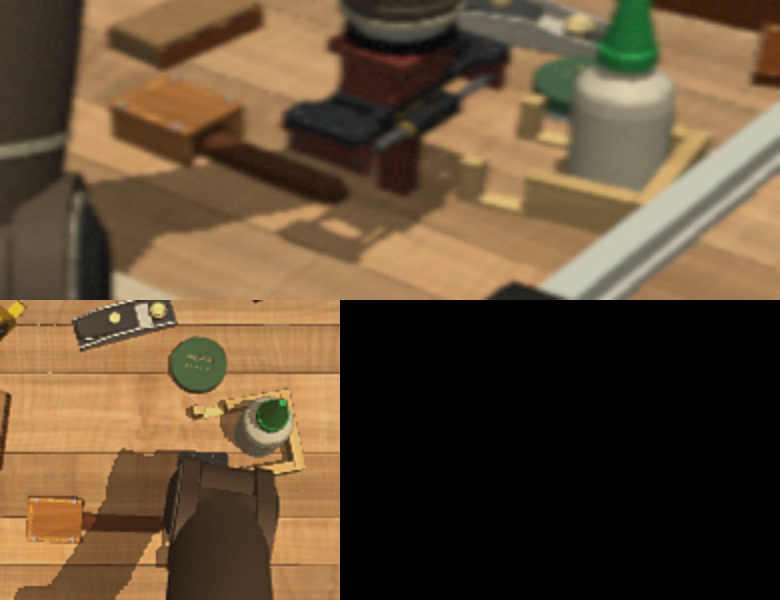

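```bash
python3 - <<'E'
from h import *
d=load('scene');print(onz(d,180+395/3.9,200+190/3,.007),onz(d,180+395/3.9,200+190/3,.03))
s=monitor.read_state();print(s['tool_pos'],s['opening'])
Q=cloud(d).reshape(-1,3);p=np.array(s['tool_pos'])
k=(abs(Q[:,0]-p[0])<.03)&(abs(Q[:,1]-p[1])<.03)
for z in np.arange(-.005,.1,.01):
    a=Q[k&(Q[:,2]>z)&(Q[:,2]<z+.01)]
    if len(a): print(round(z,3),len(a),a.min(0),a.max(0))
print(dep(d,180+330/3.9,200+190/3),dep(d,180+260/3.9,200+160/3))
E
```

```text
[0.4726 0.0797 0.007 ] [0.4499 0.0632 0.03  ]
[0.4425 0.0582 0.0071] 0.00041910395596558343
-0.005 292 [ 0.4128  0.0284 -0.005 ] [0.4724 0.0877 0.0046]
0.005 3 [0.4255 0.0596 0.0051] [0.4338 0.0867 0.0065]
0.035 12 [0.431  0.0438 0.0414] [0.4483 0.0668 0.0448]
0.045 27 [0.4293 0.0441 0.0451] [0.4486 0.068  0.0549]
0.055 23 [0.4302 0.0439 0.0554] [0.4471 0.0662 0.0644]
0.065 28 [0.4289 0.0439 0.065 ] [0.454  0.0648 0.0745]
0.075 32 [0.4269 0.0434 0.0751] [0.4539 0.0685 0.0848]
0.085 28 [0.427  0.0417 0.0851] [0.4507 0.0622 0.0947]
0.095 19 [0.4259 0.0431 0.095 ] [0.446  0.0549 0.1043]
[0.4328 0.1083 0.019 ] [0.4344 0.1744 0.0221]
```

The picture and depth show the real fingertips near z = 0.041 while the state says 0.007. The true tips are about 34 mm short of the reported TCP, which also explains the bottle standing 16 mm nearer than expected. I'll allow for it and redo the grasp.

```bash
python3 -m jog '[[0.3,0,0,0,0,0],[0.6,0,0,0,0,0],[0.87,0,0,0,0,0],[0.87,0,0,0,0,0],[0.87,0,0,0,0,0],[0.87,0,0,0,0,0],[0.87,0,0,0,0,0],[0.87,0,0,0,0,0]]' 1;  python3 -m jog '[[0,0,0.1,0,0,0],[0,0,0.2,0,0,0],[0,0,0.28,0,0,0],[0,0,0.33,0,0,0],[0,0,0.33,0,0,0]]'
```

```text
t: 21.52
tool_pos: [0.4424, 0.1444, 0.0072]
tool_rot: [[-0.002, 1.0, -0.002], [1.0, 0.002, 0.0], [0.0, -0.002, -1.0]]
ft_force: [-0.1, -0.1, 0.2]
opening: 0.0768
grip_force: 0.0
t: 22.15
tool_pos: [0.442, 0.1446, -0.0263]
tool_rot: [[-0.002, 1.0, -0.003], [1.0, 0.002, -0.0], [-0.0, -0.003, -1.0]]
ft_force: [0.0, 0.3, 0.0]
opening: 0.0879
grip_force: 0.0
```

```bash
python3 -m jog '[[0,0,0,0,0,0],[0,0,0,0,0,0],[0,0,0,0,0,0],[0,0,0,0,0,0],[0,0,0,0,0,0],[0,0,0,0,0,0],[0,0,0,0,0,0],[0,0,0,0,0,0]]' 0
```

```text
t: 23.15
tool_pos: [0.4424, 0.1447, -0.0258]
tool_rot: [[-0.002, 1.0, -0.002], [1.0, 0.002, 0.0], [0.0, -0.002, -1.0]]
ft_force: [0.5, -0.8, -0.9]
opening: 0.0238
grip_force: 29.8
```

Gripped at 23.8 mm, which is the shank's width. Drawing it out.

```bash
python3 -m jog '[[-0.05,0,0,0,0,0],[-0.15,0,0,0,0,0],[-0.25,0,0,0,0,0],[-0.35,0,0,0,0,0],[-0.45,0,0,0,0,0],[-0.55,0,0,0,0,0],[-0.65,0,0,0,0,0],[-0.75,0,0,0,0,0],[-0.83,0,0,0,0,0],[-0.88,0,0,0,0,0],[-0.9,0,0,0,0,0],[-0.9,0,0,0,0,0]]'; python3 -m jog '[[0,0,0,0,0,0],[0,0,0,0,0,0],[0,0,0,0,0,0],[0,0,0,0,0,0],[0,0,0,0,0,0]]' 0.8;python3 -m jog '[[0,0,-0.3,0,0,0],[0,0,-0.6,0,0,0],[0,0,-0.6,0,0,0]]' 1
python3 - <<'E'
from h import *
d=cam('wrist');P=cloud(d).reshape(-1,3)
d2=cam('scene');P2=cloud(d2).reshape(-1,3)
for n,Q in(('w',P),('s',P2)):
    s=Q[(abs(Q[:,0]-.442)<.035)&(Q[:,1]>.0)&(Q[:,1]<.222)&(Q[:,2]>.008)&(Q[:,2]<.034)]
    if len(s)<10: print(n,len(s));continue
    h=s[s[:,2]>.0235]
    print(n,len(s),s.min(0),s.max(0),'handle',len(h),h.min(0),h.max(0),np.median(h,0))
    if len(h)>5: print(cv2.minAreaRect((h[:,:2]*1000).astype(np.float32)),cv2.minAreaRect((s[:,:2]*1000).astype(np.float32)))
E
```

```text
t: 24.65
tool_pos: [0.4424, 0.0545, -0.0259]
tool_rot: [[-0.002, 1.0, -0.002], [1.0, 0.002, -0.0], [-0.0, -0.002, -1.0]]
ft_force: [-0.3, -2.4, 0.1]
opening: 0.0236
grip_force: 29.8
t: 25.28
tool_pos: [0.4425, 0.0549, -0.0259]
tool_rot: [[-0.002, 1.0, -0.002], [1.0, 0.002, 0.0], [0.0, -0.002, -1.0]]
ft_force: [0.2, -0.9, -0.7]
opening: 0.0686
grip_force: 0.0
t: 25.65
tool_pos: [0.444, 0.0553, 0.0356]
tool_rot: [[-0.003, 1.0, 0.001], [1.0, 0.003, 0.002], [0.002, 0.001, -1.0]]
ft_force: [0.3, 0.1, -0.2]
opening: 0.0876
grip_force: 0.0
w 11981 [0.4234 0.0172 0.0082] [0.4637 0.2053 0.0304] handle 6394 [0.4234 0.1456 0.0235] [0.4637 0.2053 0.0304] [0.4433 0.1767 0.0274]
((443.37530517578125, 175.54220581054688), (59.9821662902832, 39.966915130615234), 89.2014389038086) ((443.3835144042969, 111.23858642578125), (188.10836791992188, 40.280487060546875), 89.89729309082031)
s 631 [0.4192 0.0113 0.008 ] [0.4636 0.2095 0.0322] handle 199 [0.42   0.0222 0.0236] [0.4631 0.2082 0.0322] [0.4397 0.1726 0.0271]
((435.69293212890625, 116.4115219116211), (186.61827087402344, 41.63346481323242), 85.38886260986328) ((442.07861328125, 110.33610534667969), (44.240447998046875, 197.99365234375), 0.7607712149620056)
```

```bash
python3 -m jog '[[0.4,0,0,0,0,0],[0.8,0,0,0,0,0],[1,0,0,0,0,0],[1,0,0,0,0,0]]' 1;  python3 - <<'E'
from h import *
go([.4433,.178,-.026],toolR(np.radians(-90),0))
E
```

```text
t: 26.25
tool_pos: [0.4415, 0.1558, 0.033]
tool_rot: [[-0.005, 1.0, -0.004], [1.0, 0.005, -0.001], [-0.001, -0.004, -1.0]]
ft_force: [0.1, -1.2, 0.0]
opening: 0.0878
grip_force: 0.0
t 26.25 at [0.4415 0.1558 0.033 ] shift [0.2219 0.0213 0.5903] turn [-0.0049  0.0008  0.0068]
```

```bash
python3 -m jog '[[0.22,0.01,0.2,0,0,0],[0.22,0.01,0.4,0,0,0],[0.22,0.01,0.55,0,0,0],[0.22,0.01,0.6,0,0,0],[0.22,0.01,0.6,0,0,0]]' 1; python3 -m jog '[[0,0,0,0,0,0],[0,0,0,0,0,0],[0,0,0,0,0,0],[0,0,0,0,0,0],[0,0,0,0,0,0],[0,0,0,0,0,0],[0,0,0,0,0,0]]' 0
python3 - <<'E'
from h import *
s=monitor.read_state();p=np.array(s['tool_pos'])
# final: nose heading = A+90
w=O+D@np.array([-.061,-.0975,0]);print('handle target',w,'head deg',np.degrees(A)+90)
R0=np.array(s['tool_rot']);R=rotz(np.radians(100.44-0.6))@toolR(np.radians(-90),0)
go([p[0],p[1],.09],R);print(np.array(s['joints']))
E
```

```text
t: 26.88
tool_pos: [0.4432, 0.1761, -0.0259]
tool_rot: [[-0.001, 1.0, -0.003], [1.0, 0.001, -0.0], [-0.0, -0.003, -1.0]]
ft_force: [-0.1, 0.7, 0.6]
opening: 0.0879
grip_force: 0.0
t: 27.75
tool_pos: [0.4432, 0.177, -0.0258]
tool_rot: [[-0.003, 1.0, -0.002], [1.0, 0.003, 0.0], [0.0, -0.002, -1.0]]
ft_force: [-0.5, -0.1, 1.8]
opening: 0.0397
grip_force: 30.0
handle target [0.4646 0.0037 0.    ] head deg 10.444810146085189
t 27.75 at [ 0.4432  0.177  -0.0258] shift [ 0.0005 -0.0025 -1.1578] turn [-0.0016 -0.0028 -2.2154]
[-0.8669  0.5228  0.4913  2.1551 -0.4572  0.5661 -0.0362]
```

```bash
python3 -m jog '[[0,0,-0.3,0,0,0],[0,0,-0.7,0,0,0],[0,0,-0.9,0,0,-0.1],[0,0,-0.9,0,0,-0.3],[0,0,-0.9,0,0,-0.5],[0,0,-0.9,0,0,-0.7],[0,0,-0.9,0,0,-0.9],[0,0,-0.9,0,0,-1],[0,0,-0.9,0,0,-1]]'; python3 -m jog '[[0,0,0,0,0,-0.2],[0,0,0,0,0,-0.4],[0,0,0,0,0,-0.6],[0,0,0,0,0,-0.8],[0,0,0,0,0,-1],[0,0,0,0,0,-1]]'
python3 - <<'E'
from h import *
R=rotz(np.radians(100.44))@toolR(np.radians(-90),0)
go([.4646,.0037,.064],R);print(np.array(monitor.read_state()['joints']))
E
```

```text
t: 28.88
tool_pos: [0.4431, 0.1766, 0.064]
tool_rot: [[-0.708, 0.706, -0.003], [0.706, 0.708, 0.0], [0.002, -0.002, -1.0]]
ft_force: [-0.1, 0.6, -1.6]
opening: 0.0398
grip_force: 30.0
t: 29.62
tool_pos: [0.4432, 0.1766, 0.064]
tool_rot: [[-1.0, 0.001, -0.003], [0.001, 1.0, 0.0], [0.003, 0.0, -1.0]]
ft_force: [0.4, -0.4, -1.1]
opening: 0.0397
grip_force: 30.0
t 29.62 at [0.4432 0.1766 0.064 ] shift [-0.2152 -1.7294 -0.0008] turn [ 0.0006 -0.0035 -0.2327]
[-0.6827  0.3236  0.2452  2.0873 -0.1161  0.7455  1.2062]
```

```bash
python3 -m jog '[[-0.02,-0.15,0,0,0,-0.1],[-0.05,-0.35,0,0,0,-0.23],[-0.08,-0.55,0,0,0,-0.23],[-0.1,-0.75,0,0,0,-0.23],[-0.12,-0.95,0,0,0,-0.23],[-0.12,-1,0,0,0,-0.23]]'>/dev/null
python3 - <<'E'
from h import *
R=rotz(np.radians(100.44))@toolR(np.radians(-90),0)
go([.4646,.0037,.064],R)
E
```

```text
t 30.38 at [0.4555 0.0757 0.064 ] shift [ 0.0374 -0.725  -0.    ] turn [ 0.0005 -0.0033 -0.0067]
```

```bash
python3 -m jog '[[0.01,-0.15,0,0,0,0],[0.02,-0.35,0,0,0,0],[0.03,-0.55,0,0,0,0],[0.037,-0.7,0,0,0,0],[0.037,-0.725,0,0,0,0],[0.037,-0.725,0,0,0,0]]'
python3 - <<'E'
from h import *
for n in('top','wrist'):
    d=cam(n,n+'6.png')
    q=(cloud(d).reshape(-1,3)-O)@D   # dock frame
    k=q[(q[:,2]>.075)&(q[:,2]<.125)&(abs(q[:,0]+.061)<.03)&(q[:,1]>-.06)&(q[:,1]<.08)]
    print(n,len(k),len(k) and (np.median(k,0),k.min(0),k.max(0),cv2.minAreaRect((k[:,:2]*1000).astype(np.float32))))
    c=q[(q[:,2]>.040)&(q[:,2]<.056)&(abs(abs(q[:,1])-.0535)<.012)&(q[:,0]>-.11)&(q[:,0]<-.03)]
    for s in(1,-1):
        a=c[c[:,1]*s>0]; print(s,'front post',a[a[:,0]<-.061].min(0) if (a[:,0]<-.061).any() else 0,a[a[:,0]<-.061].max(0) if (a[:,0]<-.061).any() else 0,'rear start',a[a[:,0]>-.061].min(0) if (a[:,0]>-.061).any() else 0)
E
```

```text
t: 31.12
tool_pos: [0.4651, 0.0053, 0.064]
tool_rot: [[-0.983, -0.182, -0.002], [-0.182, 0.983, 0.001], [0.002, 0.001, -1.0]]
ft_force: [0.0, 1.1, -1.1]
opening: 0.0397
grip_force: 30.0
top 280 (array([-0.0624,  0.0175,  0.1091]), array([-0.0737, -0.0322,  0.0862]), array([-0.0311,  0.0629,  0.1244]), ((-52.23987579345703, 15.218448638916016), (95.2294692993164, 42.37070846557617), 89.46341705322266))
1 front post [-0.0932  0.0461  0.0403] [-0.0776  0.0608  0.0517] rear start [-0.0412  0.0457  0.0441]
-1 front post [-0.0939 -0.0526  0.0455] [-0.0785 -0.0465  0.0517] rear start 0
wrist 1473 (array([-0.0622, -0.0421,  0.1087]), array([-0.0747, -0.0558,  0.0751]), array([-0.031 , -0.001 ,  0.1105]), ((-56.0811653137207, -27.415298461914062), (64.91697692871094, 31.66950225830078), 64.53936004638672))
1 front post 0 0 rear start 0
-1 front post [-0.0937 -0.0511  0.0457] [-0.0923 -0.0459  0.0487] rear start [-0.034  -0.0503  0.0464]
```

View pics/wrist6.png

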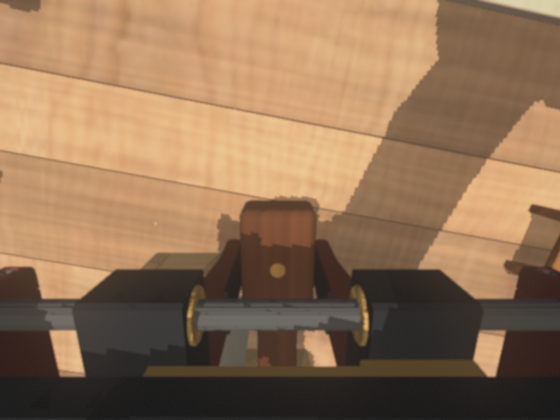

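The wrist view shows the handle centred between the pads at (280,240). The keeper lies at dock x ≈ -62 mm, parallel to the notches, and the posts are where the model says. Lowering.

```bash
python3 -m jog '[[-0.01,-0.015,0.05,0,0,0],[-0.01,-0.015,0.15,0,0,0],[-0.01,-0.015,0.25,0,0,0],[-0.01,-0.015,0.33,0,0,0],[-0.01,-0.015,0.4,0,0,0],[-0.01,-0.015,0.47,0,0,0],[-0.01,-0.015,0.54,0,0,0],[-0.01,-0.015,0.6,0,0,0],[-0.01,-0.015,0.66,0,0,0],[-0.01,-0.015,0.72,0,0,0],[-0.01,-0.015,0.76,0,0,0],[-0.01,-0.015,0.76,0,0,0]]'
for i in 1 2 3; do python3 -m jog '[[0,0,0.01,0,0,0],[0,0,0.02,0,0,0],[0,0,0.025,0,0,0],[0,0,0.025,0,0,0]]' | grep -E 'pos|ft'; done
```

```text
t: 32.72
tool_pos: [0.466, 0.0036, -0.0122]
tool_rot: [[-0.983, -0.182, -0.003], [-0.182, 0.983, 0.0], [0.003, 0.001, -1.0]]
ft_force: [0.9, -0.6, -0.9]
opening: 0.0397
grip_force: 30.0
tool_pos: [0.4663, 0.0036, -0.0144]
ft_force: [1.5, 0.2, -2.3]
tool_pos: [0.4662, 0.0036, -0.017]
ft_force: [0.1, -0.6, -0.7]
tool_pos: [0.4662, 0.0037, -0.0195]
ft_force: [0.0, 0.3, -0.6]
```

```bash
python3 -m jog '[[0,0,0.005,0,0,0],[0,0,0.01,0,0,0],[0,0,0.01,0,0,0]]' | grep -E 'pos|ft';python3 - <<'E'
from h import *
for n in('top','scene'):
    d=cam(n);q=(cloud(d).reshape(-1,3)-O)@D
    k=q[(q[:,2]>.015)&(q[:,2]<.04)&(abs(q[:,0]+.061)<.011)]
    for lo,hi in((-.06,-.03),(-.03,0),(0,.03),(.03,.06)):
        a=k[(k[:,1]>lo)&(k[:,1]<hi)];print(n,lo,len(a),len(a) and np.median(a,0))
E
```

```text
tool_pos: [0.4662, 0.0036, -0.02]
ft_force: [-3.6, -1.2, 7.6]
top -0.06 0 0
top -0.03 49 [-0.0649 -0.0098  0.0266]
top 0 72 [-0.0615  0.0154  0.0255]
top 0.03 69 [-0.0609  0.0445  0.027 ]
scene -0.06 10 [-0.0666 -0.0529  0.0246]
scene -0.03 0 0
scene 0 0 0
scene 0.03 1 [-0.0505  0.0427  0.0269]
```

The keeper's top is at 26 mm all along (sill 6 + bar 20) and contact is felt. Releasing and rising.

```bash
python3 -m jog '[[0,0,-0.003,0,0,0],[0,0,-0.003,0,0,0],[0,0,-0.003,0,0,0],[0,0,-0.003,0,0,0],[0,0,-0.003,0,0,0],[0,0,-0.003,0,0,0]]' 0.8; python3 -m jog '[[0,0,-0.1,0,0,0],[0,0,-0.3,0,0,0],[0,0,-0.6,0,0,0],[0,0,-0.9,0,0,0],[0,0,-1,0,0,0]]';python3 -m jog '[[0.3,0,-0.4,0,0,0],[0.6,0,-0.8,0,0,0],[1,0,-1,0,0,0],[1,0,-1,0,0,0],[1,0,-1,0,0,0]]'
python3 - <<'E'
from h import *
d=cam('top');q=(cloud(d).reshape(-1,3)-O)@D
k=q[(q[:,2]>.012)&(q[:,2]<.042)&(abs(q[:,0]+.061)<.03)&(q[:,1]>-.14)&(q[:,1]<.08)]
for lo in np.arange(-.13,.07,.02):
    a=k[(k[:,1]>lo)&(k[:,1]<lo+.02)];print(round(lo,2),len(a),len(a) and (np.median(a,0),a[:,0].min(),a[:,0].max()))
cv2.imwrite('pics/t7.png',cv2.resize(d['image'][140:290,230:390,::-1],None,fx=4,fy=4))
P=cloud(d)
for nm,(u0,v0,u1,v1,lo,hi) in dict(tin=(300,165,335,197,.02,.04),sander=(195,190,228,238,.02,.05)).items():
    s=P[v0:v1,u0:u1].reshape(-1,3);s=s[(s[:,2]>lo)&(s[:,2]<hi)];print(nm,np.median(s,0))
E
```

```text
t: 35.45
tool_pos: [0.4662, 0.0037, -0.0201]
tool_rot: [[-0.983, -0.182, -0.002], [-0.182, 0.983, 0.0], [0.002, 0.001, -1.0]]
ft_force: [0.0, -0.5, -0.7]
opening: 0.0702
grip_force: 0.0
t: 36.08
tool_pos: [0.4675, 0.0038, 0.0818]
tool_rot: [[-0.983, -0.182, 0.001], [-0.182, 0.983, 0.001], [-0.001, 0.001, -1.0]]
ft_force: [0.8, 0.6, -1.1]
opening: 0.0704
grip_force: 0.0
t: 36.7
tool_pos: [0.3687, -0.0143, 0.1799]
tool_rot: [[-0.983, -0.182, -0.002], [-0.182, 0.983, 0.001], [0.002, 0.001, -1.0]]
ft_force: [0.1, -0.3, 0.3]
opening: 0.0703
grip_force: 0.0
-0.13 98 (array([-0.0612, -0.1202,  0.0332]), np.float64(-0.07998112014716377), np.float64(-0.040060210520250106))
-0.11 97 (array([-0.061 , -0.1   ,  0.0342]), np.float64(-0.07995323619713343), np.float64(-0.040168588901176014))
-0.09 95 (array([-0.061 , -0.0798,  0.0341]), np.float64(-0.07987554412665125), np.float64(-0.04023711603311024))
-0.07 70 (array([-0.0595, -0.0609,  0.0264]), np.float64(-0.08783974485185067), np.float64(-0.03197362640384152))
-0.05 62 (array([-0.0605, -0.0405,  0.0255]), np.float64(-0.08012304755171237), np.float64(-0.0437955243439373))
-0.03 54 (array([-0.0602, -0.0203,  0.0262]), np.float64(-0.07179531655532513), np.float64(-0.04740093648991581))
-0.01 67 (array([-0.0583, -0.0005,  0.0264]), np.float64(-0.07154881121303795), np.float64(-0.031118814995336787))
0.01 59 (array([-0.0585,  0.0194,  0.0264]), np.float64(-0.07121981050614942), np.float64(-0.0315564918949378))
0.03 67 (array([-0.0604,  0.0429,  0.0263]), np.float64(-0.08858392033361641), np.float64(-0.033036468396340814))
0.05 33 (array([-0.058 ,  0.0553,  0.0258]), np.float64(-0.07179000581590787), np.float64(-0.04317490498160282))
tin [0.682  0.0529 0.0296]
sander [0.5817 0.3788 0.0337]
```

View pics/t7.png

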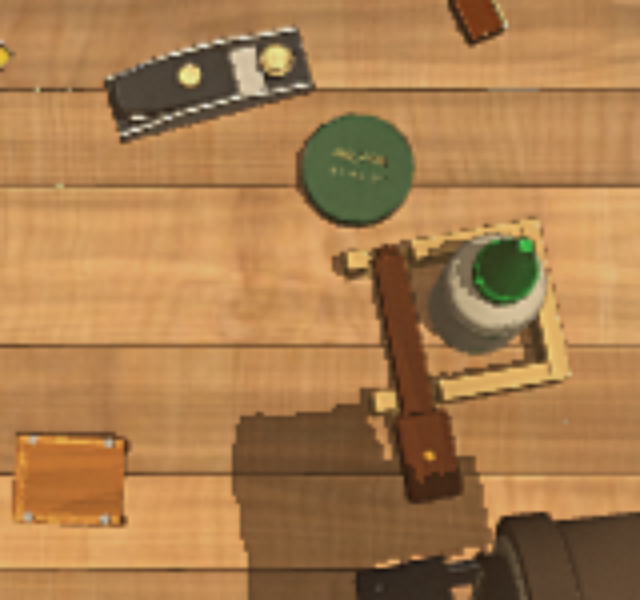

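The keeper lies flat in both notches (crop (390,250) to (430,480)), with the bottle standing upright against the back at (492,290). The tin and sander haven't moved.

```bash
python3 -c "
from station import workorder
print(workorder.job_done())"
```

```text
the job is handed in; nothing more can be done
None
```

The glue bottle stands upright against the back of the dock and the keeper bar lies flat in both notches across the mouth; I handed the job in at about 37 s, with the tin and sander measured unmoved and the plane looking undisturbed in the last picture.

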